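Lock the knife box and put its key away

TASK

The key has been left half turned in the lock of the blue knife box. Turn it clockwise until the bolt is fully out in its keeper, turn it back to the one place where it will come out (feel for it, never forcing the key), draw it out, and lay it in the wooden key tray. Leave everything else where it is.

Things in the scene. Friction and masses are not known exactly. Their poses are not given: they have to be found in the camera images.
- box: Blue steel knife box, fixed, 200 x 150 mm, 70 mm high; origin under its centre, z up, x from the fixed front strip towards the lid's hinges. A dark lock case (80 x 72 mm, 28 mm high, its top 98 mm above the bench) stands on the front strip, centred at x = -45 mm, y = 0; a steel keeper (16 mm in x, 39 mm wide, 23 mm high) on the lid at x = +8 mm.
- lock_top (a point): Centre of the lock, on its vertical axis, level with the lock case's top; axes as the box. Round it a brass ring 43 mm across (1 mm proud) with one radial exit slot 7.2 mm wide: the key can be drawn straight up only with its tooth under this slot, to within about 0.1 rad; elsewhere the tooth catches under the ring after 2 mm of lift.
- key_bow (a point): Centre of the key's yellow bow (30 mm wide along x, 8 mm thick along y, 30 mm high along z). Key axes: z along the key away from its tip, x towards the tooth. At first the key stands upright in the lock, half turned, tooth 0.6 rad clockwise (from above) of the box's +x, bow centre 27 mm above the lock case's top; the tip is 49 mm below the bow's centre.
- key_mid (a point): Middle of the whole key, 32 mm from its tip on its long axis; axes as the key.
- key: The key; origin at its tip, axes as point key_bow. 64 mm long, about 50 g, with a rounded tip on which it cannot stand. Blade 12 x 4 mm, 22 mm deep in the lock, with 1 mm of play at each side in the plug's slot; the tooth, 4 mm thick, reaches to 13 mm from the key's axis, 3 to 16 mm above the tip. Over 0.3 N m of twist or 20 N of pull would be forcing it.
- bolt (a joint): Brass bolt, sliding along the box's +x into the keeper: 0 drawn back, 0.011 m fully out. The plug pushes it out between about 0.65 and 1.25 rad clockwise, where it comes up hard against its stop. It stays out by itself when the key turns back.
- tray: Wooden key tray, fixed, open on top, 150 x 130 mm, 18 mm high, walls and floor 5 mm; origin under its centre.
- dish: Bystander: black food-sample dish, 136 mm across, 18 mm high with coloured balls to 42 mm; origin under its centre
- squeeze_a: Bystander: white bottle with red band, 60 mm across, 170 mm high; origin under its centre
- squeeze_b: Bystander: white bottle with black band, 60 mm across, 170 mm high; origin under its centre
- tub_a: Bystander: white tub with orange cap, 90 mm across, 90 mm high; origin under its centre
- tub_b: Bystander: white tub with green cap, 90 mm across, 90 mm high; origin under its centre
- plaster: Bystander: pale plaster mould block 90 x 130 x 50 mm; origin under its centre
- brush: Bystander: brush lying on the bench, about 200 mm long; origin under it
- plug (a joint): Angle of the black plug, below the ring, that holds and turns with the key: 0 with the key's tooth along the box's +x, growing clockwise seen from above; it turns from -0.55 to 1.35 rad. About 0.6 at first. The ring's exit slot is somewhere between -0.4 and +0.4 on this scale, unknown: feel for it, or look. Turning takes under 0.2 N m, bolt included.
Things that resemble listed ones, but are neither listed nor needed, are in the scene too. Of the things that look like the tray, the largest one is meant.

How it is judged:
On the way, in this order (a step that is already met when the one before it is completed fails the run):
1. the bolt is fully thrown (value of joint bolt above 0.0095 m), for 0.2 s.
2. the key is out of the lock (z of key in the frame of lock_top above 0.004 m), for 0.1 s.
At the end, for the whole second after the job is handed in: The bolt is still out (at least 9.5 mm of its 11), and the key lies at rest inside the tray (its middle within the walls and less than 35 mm above the tray's underside), released (value of joint bolt above 0.0095 m and x of key_mid in the frame of tray between -0.07 and 0.07 m and y of key_mid in the frame of tray between -0.06 and 0.06 m and z of key_mid in the frame of tray below 0.035 m and linear speed of key below 0.02 m/s); the robot touches nothing.
It fails at once if the key is forced: over 55 N in all between the key and the lock (contact forces added up) (contact force between key and box above 55 N).
It fails at once if a bystander is moved by more than 30 mm (distance of any of dish, squeeze_a, squeeze_b, tub_a, tub_b, plaster, brush from where it was at the start of the episode above 0.03 m).
It also fails if it takes over 72 s, if anything falls off the work surface, if the arm or the gripper's body presses on something with over 40 N, if the wrist force passes 120 N, or if a joint passes its speed limit or range.

ROBOT

A 6-joint arm with a two-finger parallel gripper is mounted at the origin on the work surface. World frame = base frame: x ahead of the robot, y to its left, z up, the work surface at z = 0. Lengths are in m, angles in rad, forces in N, time in s.
With the tool pointing down it reaches from about 0.325 to 0.775 m from the base axis. Payload 5.5 kg.
Tool frame: the origin (TCP) lies midway between the tips of the shut fingers; the grasp point (between the pads) lies 19 mm behind it; z points along the fingers, y is the line along which they close (so a half turn about z gives the same grasp; the last joint's range is limited). The gripper opens to 88 mm and grips with 3 to 60 N. Pads are 20 mm wide; open, the fingers measure 115 mm over their backs; the gripper's body (75 mm by 178 mm) begins 61 mm behind the grasp point.
Start: joints at [1.157, 0.091, 1.231, -0, 1.82, -0.057], TCP at [0.21, 0.562, 0.223] pointing down, gripper open.
Joint ranges: [-2.87, 2.87], [-0.86, 2.18], [0.17, 2.46], [-1.51, 4.65], [0.06, 2.69], [-2.65, 2.65]. Speed limits (rad/s): [2.57, 2.57, 3.01, 3.14, 3.14, 3.14].

INTERFACE

Orientations are given as a unit quaternion [w, x, y, z].
In Python, from cell import manip, cams, spotter gives the robot as it stands.
- The arm moves only by the tool arm_command, never from a script. Its argument "plan" is a list of rows, each an object of numbers: "x", "y", "z": the shift along the tool's x, y, z in units of 30 mm (1.0 is 30 mm); "rx", "ry", "rz": the turn, a rotation vector about the tool's x, y, z in units of 6 degrees (1.0 is 6 degrees). A call has 1 to 5 rows; each row is the pose to reach, as a shift and turn from the pose commanded when the call began, along the tool's axes at that moment; what a row does not reach only later rows make up. A row lasts 1/12 s, in which the tool goes at most 41.7 mm and 7.16 degrees, less where a joint would pass 70% of its speed; a pose out of reach is approached as far as the arm can. A call with a gripper value outside its range is refused whole. "jaw" is the opening, from 0 (shut) to 1 (fully open), set as the call begins (left out, the last holds). The fingers move at their own pace and stop on an object; "squeeze" is the grip in N (left out, the last holds). Time passes only in rows, so rows that repeat a pose let the fingers close. It gives the time, the measured TCP pose, the force, the opening and the grip force at its end, in the units of the state.
- manip.observe(): the state, without advancing time (a new reading comes with each control period).
- cams.camera(name): name is "side" or "top"; returns a dict with "color" (480x640x3 uint8, red, green, blue), "fovy" (degrees; the focal length in pixels is half the picture's height over the tangent of half this angle, whatever the lens; pixels are square), "cx", "cy" (the principal point, pixels), "dist" ([k1, k2, p1, p2, k3] as OpenCV has them; the pictures are not rectified), "pose" (4x4, takes a point from camera to world coordinates). Camera axes: x right, y down, z forward; pixel columns grow to the right and rows downward; lengths in m; the calibration is good to about 2 mm. A picture is of the moment at which its call begins. There is no depth.
- manip.job_done(): hands the job in; it is judged then, once.
Trained networks look in the newest picture that a camera, given by its name, has taken for a name from the list of things; names that differ only in an ending like _2 or _b are one class to them, and where a whole thing is asked for, a point or a joint stands for the part that bears it (a point fixed in the world has none). Each returns a list of dicts, best first, with "confidence" (0 to 1); they miss things now and then, are a little off and sometimes report something else, mostly with a low value. They report only what shows in the picture. A call takes as long as a camera call. They do not tell look-alikes from the thing itself.
- spotter.find_in(query, camera): "box" ([centre column, centre row, width, height] as shares, 0 to 1, of the picture: columns of its width, rows of its height, round what is visible of it).
- spotter.silhouettes(query, camera): "pixels" (480x640 bool, what is visible of it) and "box" ([centre column, centre row, width, height] as shares, 0 to 1, of the picture: columns of its width, rows of its height, round what is visible of it).
- spotter.mark_of(query, camera): "centre" ([column, row] as shares, 0 to 1, of the picture: columns of its width, rows of its height: a listed point, or the origin of a listed thing).
The state is a dict: "t": time; "joint_positions": joint angles; "joint_vel": joint speeds; "effort": joint torques, N m; "tcp_pos": TCP position; "eef_rot": TCP orientation; "ft_force": force on the tool from outside, world axes, zero at the start; "wrist_torque": the same for the moment, N m; "opening": opening from 0.0 (shut) to 1.0 (fully open); "finger_force": force on a finger pad.
Only numpy, scipy, OpenCV 4.12 (cv2) and the standard library are available. Lean on these libraries where they do the work, as an engineer would, in place of code of your own. Each camera call takes 0.05 s, during which the arm holds its last target. There are 200 camera calls.

## Working session

There is one attempt and no reset: what is moved stays moved. The work goes in short steps, Python scripts to look and compute and a tool call to move; the robot and the scene stay as the last step left them, time stands still between calls to the robot, and variables do not carry over. Pictures are saved under pics/ and viewed, at most 10 in all, crops included, and the job is handed in when it is done.

Besides the shell and the picture viewer there is one more tool, called after "Call:" by a JSON object that holds its "method" and its "body". arm_command: Moves the arm, as the interface text tells. Its arguments: {"type":"object","properties":{"plan":{"type":"array","items":{"type":"object","properties":{"x":{"type":"number"},"y":{"type":"number"},"z":{"type":"number"},"rx":{"type":"number"},"ry":{"type":"number"},"rz":{"type":"number"}}}},"jaw":{"type":"number"},"squeeze":{"type":"number"}},"required":["plan"]}

```bash
ls; mkdir -p pics
cat > h.py <<'E'
import numpy as np, cv2
from cell import manip, cams, spotter
def K(c):
    f=240/np.tan(np.radians(c["fovy"])/2); return np.array([[f,0,c["cx"]],[0,f,c["cy"]],[0,0,1]])
def ray(c,uv):
    p=cv2.undistortPoints(np.array([[uv]],float),K(c),np.array(c["dist"],float))[0,0]
    T=np.array(c["pose"]); return T[:3,3],T[:3,:3]@np.array([p[0],p[1],1])
def atz(c,uv,z):
    o,d=ray(c,uv); return o+d*(z-o[2])/d[2]
def proj(c,P):
    T=np.linalg.inv(np.array(c["pose"])); r=cv2.Rodrigues(T[:3,:3])[0]
    return cv2.projectPoints(np.array(P,float).reshape(-1,1,3),r,T[:3,3],K(c),np.array(c["dist"],float))[0][:,0]
def tri(c1,u1,c2,u2):
    o1,d1=ray(c1,u1);o2,d2=ray(c2,u2);A=np.stack([d1,-d2],1)
    s=np.linalg.lstsq(A,o2-o1,rcond=None)[0];a=o1+d1*s[0];b=o2+d2*s[1];return (a+b)/2,np.linalg.norm(a-b)
E
python3 - <<'E'
from h import *
C={}
for n in("top","side"):
    C[n]=c=cams.camera(n); cv2.imwrite(f"pics/{n}0.png",c["color"][:,:,::-1])
    for q in("lock_top","key_bow","box","tray","key"):
        print(n,q,[(np.round(np.array(d["centre"])*[640,480],1),round(d["confidence"],2)) for d in spotter.mark_of(q,n)][:4])
    print(np.round(c["pose"],3).tolist())
print(manip.observe())
E
```

```text
pics
top lock_top [(array([287.3, 269.6]), 0.63)]
top key_bow [(array([288.7, 270.6]), 0.59)]
top box [(array([290.6, 259.5]), 0.7)]
top tray [(array([410.4, 286.3]), 0.85), (array([378.8, 359.1]), 0.82), (array([481.9, 318.1]), 0.79)]
top key [(array([285. , 164.5]), 0.52), (array([293.7, 271.2]), 0.39)]
[[0.007, -0.991, 0.131, 0.376], [-1.0, -0.007, 0.001, -0.114], [0.0, -0.131, -0.991, 1.506], [0.0, 0.0, 0.0, 1.0]]
side lock_top [(array([335.8, 278.1]), 0.6)]
side key_bow [(array([334.4, 272.1]), 0.44)]
side box [(array([311.9, 305.8]), 0.77)]
side tray [(array([409.9, 172. ]), 0.95), (array([446.7, 241.3]), 0.84), (array([374.4, 208.3]), 0.78)]
side key [(array([334.6, 290.4]), 0.59), (array([321.2, 146.6]), 0.46)]
[[-0.972, -0.179, 0.15, 0.418], [-0.234, 0.764, -0.602, 0.432], [-0.007, -0.62, -0.785, 0.796], [0.0, 0.0, 0.0, 1.0]]
{'t': 0.6, 'joint_positions': array([ 1.15728918e+00,  9.10509311e-02,  1.23067056e+00,  9.18467327e-06,
        1.81979885e+00, -5.66694780e-02]), 'joint_vel': array([-0.00016865,  0.00038237,  0.00109617,  0.0005542 , -0.00197212,
       -0.00018501]), 'effort': array([-1.52836801e-03, -4.45882809e+01, -4.06278098e+01,  6.97294995e-02,
        1.93568913e-02, -5.65406128e-05]), 'tcp_pos': array([0.20957735, 0.56222889, 0.22267725]), 'eef_rot': array([4.09300000e-06, 1.77472615e-01, 9.84125739e-01, 3.61959394e-05]), 'ft_force': array([-0.55043909, -0.11924902, -0.41803658]), 'wrist_torque': array([-0.00529912, -0.02735492, -0.0095722 ]), 'finger_force': 0.0, 'opening': 1.0005832303006283}
```

View pics/top0.png

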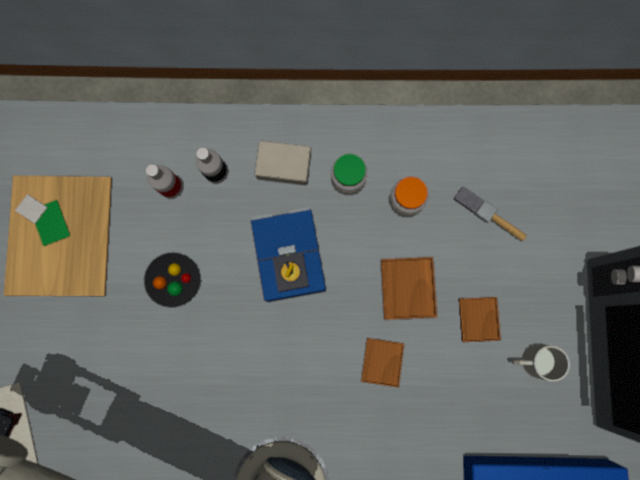

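View pics/side0.png

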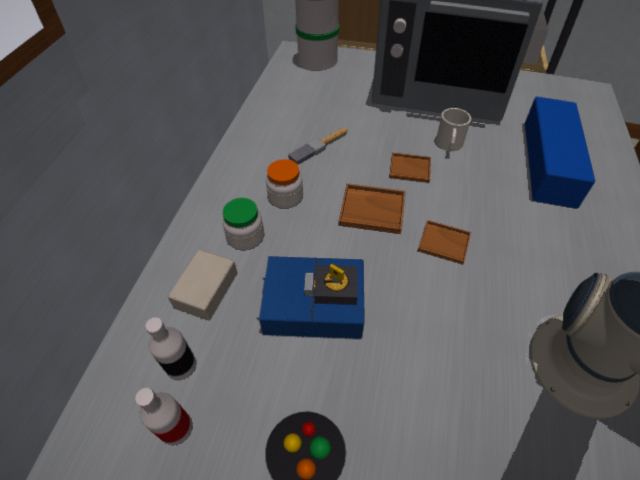

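Run:
```python
from h import *
a=cv2.imread("pics/top0.png")[200:310,240:340]; b=cv2.imread("pics/side0.png")[245:345,250:375]
a=cv2.resize(a,None,fx=4,fy=4,interpolation=cv2.INTER_CUBIC); b=cv2.resize(b,None,fx=3.2,fy=3.2,interpolation=cv2.INTER_CUBIC)
o=np.zeros((440,800,3),np.uint8); o[:a.shape[0],:400]=a; o[:b.shape[0],400:]=b[:, :400]
cv2.imwrite("pics/crop0.png",o)
ct=cams.camera("top");cs=cams.camera("side")
t,e=tri(ct,(288.7,270.6),cs,(334.4,272.1));print("bow",t,e)
print(tri(ct,(287.3,269.6),cs,(335.8,278.1)))
print("lock@.098",atz(ct,(287.3,269.6),.098),atz(cs,(335.8,278.1),.098))
print("bow@.125",atz(ct,(288.7,270.6),.125),atz(cs,(334.4,272.1),.125))
for q in ("tray","dish","box","tub","plaster"):
  for n,c in(("top",ct),("side",cs)):
    print(q,n,[np.round(atz(c,np.array(d["centre"])*[640,480],0)[:2],3) for d in spotter.mark_of(q,n)][:4])
```

```text
bow [ 0.50556425 -0.02024233  0.12017476] 0.003250986474698325
(array([ 0.50541431, -0.01626872,  0.1070868 ]), np.float64(0.0040477735384483945))
lock@.098 [ 0.50829716 -0.01553829  0.098     ] [ 0.50450117 -0.02214131  0.098     ]
bow@.125 [ 0.50348984 -0.02066459  0.125     ] [ 0.50656483 -0.01702803  0.125     ]
tray top [array([ 0.479, -0.304]), array([ 0.291, -0.238]), array([ 0.406, -0.484])]
tray side [array([ 0.398, -0.47 ]), array([ 0.75 , -0.156]), array([ 0.474, -0.298]), array([ 0.285, -0.243])]
dish top [array([0.486, 0.272])]
dish side [array([0.487, 0.278])]
box top [array([ 0.546, -0.013])]
box side [array([ 0.546, -0.006])]
tub top [array([ 0.702, -0.3  ]), array([ 0.754, -0.162])]
tub side [array([ 0.757, -0.15 ]), array([ 0.687, -0.298])]
plaster top [array([ 0.783, -0.002])]
plaster side [array([0.789, 0.008])]
```

View pics/crop0.png

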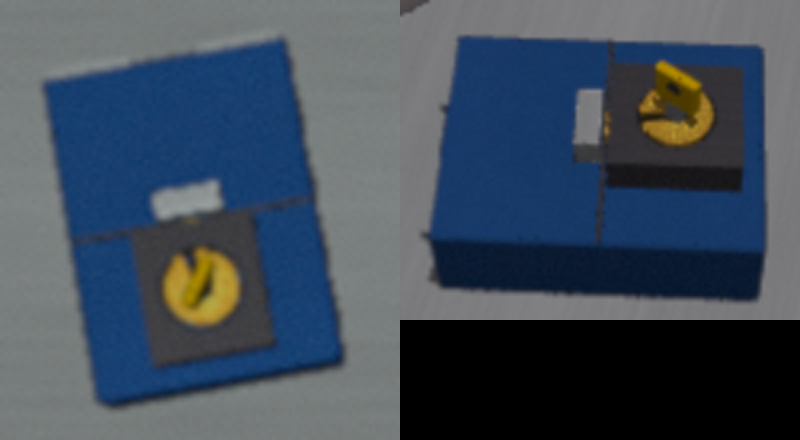

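```bash
cat >> h.py <<'E'
def R_of(q):
    from scipy.spatial.transform import Rotation as R
    return R.from_quat([q[1],q[2],q[3],q[0]]).as_matrix()
def go(p,yaw_y=None):
    "units to move tcp to world p, with tool y at world angle yaw_y"
    s=manip.observe();M=R_of(s["eef_rot"]);d=M.T@(np.array(p)-s["tcp_pos"])/.03
    a=np.arctan2(M[1,1],M[0,1]); o=""
    if yaw_y is not None:
        e=(yaw_y-a+np.pi/2)%np.pi-np.pi/2; o=f"rz={-np.degrees(e)/6:.3f}"
    print("t",round(s["t"],2),"tcp",np.round(s["tcp_pos"],4),"yaw_y",round(a,3),"tilt",np.round(M[:,2],4),"units",np.round(d,3),o)
E
python3 - <<'E'
from h import *
ct=cams.camera("top");cs=cams.camera("side")
T=lambda p:np.array(p)/4+[240,200]
S=lambda p:(np.array(p)-[400,0])/3.2+[250,245]
def lock(c,f,pts):
    P=np.array([atz(c,f(p),.098)[:2] for p in pts]);m=P.mean(0)
    f1=P[0]-P[3]+P[1]-P[2]; print("centre",m,"yaw",np.arctan2(f1[1],f1[0]),"sides",np.linalg.norm(P-np.roll(P,-1,0),axis=1))
# order: front-left(+x,+y),( +x,-y),(-x,-y),(-x,+y)
lock(ct,T,[(133,235),(255,212),(275,345),(155,367)])
lock(cs,S,[(608,165),(610,65),(743,68),(742,165)])
for c,f,ce,sl in((ct,T,(202,287),(185,252)),(cs,S,(677,115),(645,116))):
    a=atz(c,f(ce),.099);b=atz(c,f(sl),.099);d=b-a;print("ring",a,"slot ang",np.arctan2(d[1],d[0]),np.linalg.norm(d))
go([.505,-.018,.2],1.14)
E
```

```text
centre [ 0.50186704 -0.02458929] yaw 0.17240957562991624 sides [0.07259763 0.07891179 0.07081306 0.07838319]
centre [ 0.50249723 -0.01630227] yaw 0.21646245270133907 sides [0.0711193  0.08140393 0.06894762 0.07792286]
ring [ 0.50322182 -0.02315662  0.099     ] slot ang 0.46508504837741443 0.022881031629589446
ring [ 0.50157584 -0.01550054  0.099     ] slot ang 0.26791076804428593 0.01907558152699154
t 1.3 tcp [0.2096 0.5622 0.2226] yaw_y 1.214 tilt [ 0.  0. -1.] units [-15.982 -14.684   0.755] rz=0.707
```

```bash
cat > fit.py <<'E'
from h import *
from scipy.optimize import minimize
C={n:cams.camera(n) for n in("top","side")}
def cub(x,y,z0,hx,hy,h): return [(x+a*hx,y+b*hy,z) for a in(-1,1) for b in(-1,1) for z in(z0,z0+h)]
parts=[cub(0,0,0,.1,.075,.07),cub(-.045,0,.07,.04,.036,.028),cub(.008,0,.07,.008,.0195,.023)]
s=8
def render(c,p):
    m=np.zeros((480,640),np.uint8)
    cy,sy=np.cos(p[2]),np.sin(p[2])
    for q in parts:
        q=np.array(q);w=np.c_[p[0]+cy*q[:,0]-sy*q[:,1],p[1]+sy*q[:,0]+cy*q[:,1],q[:,2]]
        uv=cv2.convexHull(proj(c,w).astype(np.float32))
        cv2.fillConvexPoly(m,np.round(uv*16).astype(int),255,cv2.LINE_AA,4)
    return cv2.GaussianBlur(m.astype(float),(0,0),1.)
M={}
for n in C:
    d=spotter.silhouettes("box",n)[0]; 
    m=d["pixels"].astype(np.uint8)
    k=spotter.silhouettes("key",n)
    im=C[n]["color"].astype(int); blue=((im[:,:,2]-im[:,:,0]>25)).astype(np.uint8)
    r=cv2.dilate(m,np.ones((9,9)))
    b=cv2.morphologyEx((m|(blue&r)),cv2.MORPH_CLOSE,np.ones((5,5)))
    M[n]=cv2.GaussianBlur(b*255.,(0,0),1.)
    print(n,m.sum(),b.sum())
for ns in(["top"],["side"],["top","side"]):
    f=lambda p:sum(((render(C[n],p)-M[n])**2).sum() for n in ns)/1e4
    r=minimize(f,[.546,-.01,.17],method="Nelder-Mead",options=dict(initial_simplex=[[.546,-.01,.17],[.556,-.01,.17],[.546,0,.17],[.546,-.01,.23]]))
    x,y,a=r.x;print(ns,r.x,r.fun,"lock",x-.045*np.cos(a),y-.045*np.sin(a))
E
python3 fit.py
```

```text
top 5322 5400Traceback (most recent call last):
  File "fit.py", line 17, in <module>
    d=spotter.silhouettes("box",n)[0];
      ~~~~~~~~~~~~~~~~~~~~~~~~~~~~^^^
IndexError: list index out of range
```

Call:
{"method": "arm_command", "body": {"plan": [{"x": -1.3,"y": -1.2},{"x": -2.6,"y": -2.4},{"x": -3.9,"y": -3.5},{"x": -5.2,"y": -4.7},{"x": -6.5,"y": -5.9}]}}

```text
invalid input
```

```bash
sed -i 's/d=spotter.silhouettes("box",n)\[0\]; /d=None\n    while not d: C[n]=cams.camera(n); d=spotter.silhouettes("box",n)\n    d=d[0]/' fit.py; python3 fit.py
```

```text
top 5294 5372
side 8052 8102
['top'] [ 0.54960864 -0.01288448  0.18716268] 259.87056352302216 lock 0.5053945152340558 -0.021257714784987385
['side'] [ 0.5489184  -0.00890524  0.19673978] 1776.3119385788816 lock 0.504786487889105 -0.01770152342364193
['top', 'side'] [ 0.54919697 -0.01116346  0.19510572] 2397.4863866058713 lock 0.5050507439939457 -0.01988762574428973
```

Call:
{"method": "arm_command", "body": {"plan": [{"x": -1.3,"y": -1.2,"z": 0,"rx": 0,"ry": 0,"rz": 0},{"x": -2.6,"y": -2.4,"z": 0,"rx": 0,"ry": 0,"rz": 0},{"x": -3.9,"y": -3.5,"z": 0,"rx": 0,"ry": 0,"rz": 0},{"x": -5.2,"y": -4.7,"z": 0,"rx": 0,"ry": 0,"rz": 0},{"x": -6.5,"y": -5.9,"z": 0,"rx": 0,"ry": 0,"rz": 0}], "jaw": 1}}

```text
t: 2.37
tcp_pos: [0.3057, 0.3756, 0.2226]
eef_rot: [0.0, 0.177, 0.984, 0.0]
ft_force: [0.2, 1.1, 0.4]
opening: 0.999
finger_force: 0.0
```

Run:
```python
from h import *
go([.505,-.0195,.18],1.164)
```

```text
t 2.37 tcp [0.3057 0.3756 0.2226] yaw_y 1.215 tilt [ 3.e-04  2.e-04 -1.e+00] units [-10.816 -10.029   1.42 ] rz=0.485
```

Call:
{"method": "arm_command", "body": {"plan": [{"x": -10.8,"y": -10.0,"z": 0.5,"rx": 0,"ry": 0,"rz": 0.48},{"x": -10.8,"y": -10.0,"z": 0.5,"rx": 0,"ry": 0,"rz": 0.48},{"x": -10.8,"y": -10.0,"z": 0.5,"rx": 0,"ry": 0,"rz": 0.48},{"x": -10.8,"y": -10.0,"z": 0.5,"rx": 0,"ry": 0,"rz": 0.48},{"x": -10.8,"y": -10.0,"z": 0.5,"rx": 0,"ry": 0,"rz": 0.48}]}}

```text
t: 2.78
tcp_pos: [0.3995, 0.1894, 0.2158]
eef_rot: [0.0, 0.202, 0.979, 0.0]
ft_force: [1.0, 0.1, 0.2]
opening: 0.997
finger_force: 0.0
```

Run:
```python
from h import *
go([.505,-.0195,.18],1.164)
```

```text
t 2.78 tcp [0.3995 0.1894 0.2158] yaw_y 1.164 tilt [ 1.e-03  4.e-04 -1.e+00] units [-5.984 -5.006  1.195] rz=0.000
```

Call:
{"method": "arm_command", "body": {"plan": [{"x": -6.0,"y": -5.0,"z": 1.2,"rx": 0,"ry": 0,"rz": 0},{"x": -6.0,"y": -5.0,"z": 1.2,"rx": 0,"ry": 0,"rz": 0},{"x": -6.0,"y": -5.0,"z": 1.2,"rx": 0,"ry": 0,"rz": 0},{"x": -6.0,"y": -5.0,"z": 1.2,"rx": 0,"ry": 0,"rz": 0},{"x": -6.0,"y": -5.0,"z": 1.2,"rx": 0,"ry": 0,"rz": 0}], "jaw": 0.5}}

```text
t: 3.2
tcp_pos: [0.4927, 0.0055, 0.184]
eef_rot: [0.0, 0.202, 0.979, 0.0]
ft_force: [0.6, 1.1, -0.1]
opening: 0.661
finger_force: 0.0
```

Call:
{"method": "arm_command", "body": {"plan": [{"x": -0.7,"y": -0.6,"z": 0.14,"rx": 0,"ry": 0,"rz": 0},{"x": -0.7,"y": -0.6,"z": 0.14,"rx": 0,"ry": 0,"rz": 0}]}}

```text
t: 3.37
tcp_pos: [0.505, -0.0217, 0.1778]
eef_rot: [-0.001, 0.205, 0.979, -0.001]
ft_force: [0.2, -0.3, -0.7]
opening: 0.519
finger_force: 0.0
```

Run:
```python
from h import *
go([.505,-.0195,.15],1.164)
c=cams.camera("side"); p=proj(c,manip.observe()["tcp_pos"])[0]; print(p)
im=c["color"][:,:,::-1]; 
x,y=int(p[0])-80,int(p[1])-60
im=im.copy();
cv2.imwrite("pics/s1.png",cv2.resize(im[y:y+120,x:x+160],None,fx=5,fy=5,interpolation=cv2.INTER_CUBIC)); print(x,y)
```

```text
t 3.37 tcp [ 0.505  -0.0217  0.1778] yaw_y 1.158 tilt [-0.0024 -0.0015 -1.    ] units [0.029 0.068 0.927] rz=-0.054
[336.34312958 254.14012135]
256 194
```

View pics/s1.png

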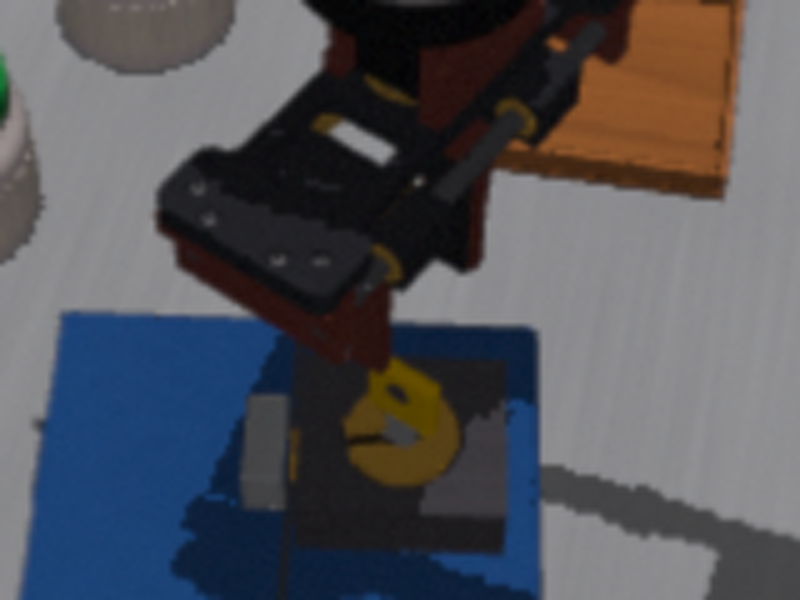

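Call:
{"method": "arm_command", "body": {"plan": [{"x": 0.0,"y": 0.03,"z": 1.0,"rx": 0,"ry": 0,"rz": 0},{"x": 0.0,"y": 0.03,"z": 1.7,"rx": 0,"ry": 0,"rz": 0},{"x": 0.0,"y": 0.03,"z": 2.2,"rx": 0,"ry": 0,"rz": 0},{"x": 0.0,"y": 0.03,"z": 2.35,"rx": 0,"ry": 0,"rz": 0},{"x": 0.0,"y": 0.03,"z": 2.35,"rx": 0,"ry": 0,"rz": 0}]}}

```text
t: 3.83
tcp_pos: [0.5038, -0.0153, 0.1083]
eef_rot: [-0.001, 0.201, 0.979, 0.0]
ft_force: [0.7, 0.5, 0.1]
opening: 0.499
finger_force: 0.0
```

Run:
```python
from h import *
go([.505,-.0195,.107],1.164); s=manip.observe();print(s["ft_force"],s["wrist_torque"])
```

```text
t 3.83 tcp [ 0.5038 -0.0153  0.1083] yaw_y 1.165 tilt [-2.1e-03  5.0e-04 -1.0e+00] units [-0.093 -0.114  0.043] rz=0.010
[0.73989874 0.51444759 0.12149777] [-0.01534801  0.01969666  0.02080105]
```

Call:
{"method": "arm_command", "body": {"plan": [{"x": -0.09,"y": -0.11,"z": 0.03,"rx": 0,"ry": 0,"rz": 0},{"x": -0.09,"y": -0.11,"z": 0.03,"rx": 0,"ry": 0,"rz": 0},{"x": -0.09,"y": -0.11,"z": 0.03,"rx": 0,"ry": 0,"rz": 0}], "jaw": 0.2, "squeeze": 4}}

```text
t: 4.08
tcp_pos: [0.5066, -0.0205, 0.1099]
eef_rot: [0.001, 0.202, 0.979, 0.0]
ft_force: [-0.2, -0.1, -0.2]
opening: 0.312
finger_force: 0.0
```

Run:
```python
from h import *
go([.505,-.0195,.107],1.164); s=manip.observe();print(s["ft_force"],s["wrist_torque"],s["opening"])
```

```text
t 4.08 tcp [ 0.5066 -0.0205  0.1099] yaw_y 1.164 tilt [ 2.4e-03 -2.0e-04 -1.0e+00] units [0.062 0.01  0.096] rz=-0.003
[-0.20831678 -0.07957753 -0.23820843] [-0.00771888  0.00915468 -0.0124437 ] 0.3117135052626469
```

Call:
{"method": "arm_command", "body": {"plan": [{"x": 0,"y": 0,"z": 0.03,"rx": 0,"ry": 0,"rz": 0},{"x": 0,"y": 0,"z": 0.03,"rx": 0,"ry": 0,"rz": 0},{"x": 0,"y": 0,"z": 0.03,"rx": 0,"ry": 0,"rz": 0},{"x": 0,"y": 0,"z": 0.03,"rx": 0,"ry": 0,"rz": 0}], "jaw": 0, "squeeze": 4}}

```text
t: 4.42
tcp_pos: [0.5059, -0.0206, 0.1076]
eef_rot: [0.0, 0.202, 0.979, -0.0]
ft_force: [0.3, -0.3, 0.7]
opening: 0.087
finger_force: 4.0
```

```bash
cat >> h.py <<'E'
def st(n=6):
    L=[]
    for i in range(n): cams.camera("side"); L.append(manip.observe())
    m=lambda k:np.mean([l[k] for l in L],0)
    M=R_of(L[-1]["eef_rot"]); q=[np.arctan2(R_of(l["eef_rot"])[1,1],R_of(l["eef_rot"])[0,1]) for l in L]
    print("t",round(L[-1]["t"],2),"tcp",np.round(m("tcp_pos"),4),"sd",np.round(np.std([l["tcp_pos"] for l in L],0),4),"yaw_y",round(np.mean(q),3),"Ftool",np.round(M.T@m("ft_force"),2),"Ttool",np.round(M.T@m("wrist_torque"),3),"open",round(float(m("opening")),3),"ff",m("finger_force"))
E
python3 - <<'E'
from h import *
st()
E
```

```text
t 4.72 tcp [ 0.5059 -0.0206  0.1076] sd [0. 0. 0.] yaw_y 1.164 Ftool [-0.36 -0.08 -0.91] Ttool [ 0.074 -0.029  0.01 ] open 0.092 ff 4.000020585954189
```

Call:
{"method": "arm_command", "body": {"plan": [{"x": 0,"y": 0,"z": 0,"rx": 0,"ry": 0,"rz": 0},{"x": 0,"y": 0,"z": 0,"rx": 0,"ry": 0,"rz": 0.4},{"x": 0,"y": 0,"z": 0,"rx": 0,"ry": 0,"rz": 0.9},{"x": 0,"y": 0,"z": 0,"rx": 0,"ry": 0,"rz": 1.4},{"x": 0,"y": 0,"z": 0,"rx": 0,"ry": 0,"rz": 2.0}], "squeeze": 25}}

```text
t: 5.13
tcp_pos: [0.5061, -0.0204, 0.1076]
eef_rot: [0.0, 0.305, 0.953, 0.0]
ft_force: [-0.3, -1.0, 1.1]
opening: 0.089
finger_force: 25.0
```

Run:
```python
from h import *
st(2)
```

```text
t 5.23 tcp [ 0.5061 -0.0204  0.1076] sd [0. 0. 0.] yaw_y 0.951 Ftool [-0.09  0.01 -1.33] Ttool [ 0.006 -0.13  -0.074] open 0.088 ff 25.00083401799202
```

Call:
{"method": "arm_command", "body": {"plan": [{"x": 0,"y": 0,"z": 0,"rx": 0,"ry": 0,"rz": 0.6},{"x": 0,"y": 0,"z": 0,"rx": 0,"ry": 0,"rz": 1.2},{"x": 0,"y": 0,"z": 0,"rx": 0,"ry": 0,"rz": 1.8},{"x": 0,"y": 0,"z": 0,"rx": 0,"ry": 0,"rz": 2.4},{"x": 0,"y": 0,"z": 0,"rx": 0,"ry": 0,"rz": 3.0}]}}

```text
t: 5.65
tcp_pos: [0.5058, -0.0208, 0.1076]
eef_rot: [0.0, 0.449, 0.893, -0.0]
ft_force: [-1.7, -1.9, 2.0]
opening: 0.09
finger_force: 25.0
```

Run:
```python
from h import *
st(2)
```

```text
t 5.75 tcp [ 0.5058 -0.0208  0.1076] sd [0. 0. 0.] yaw_y 0.638 Ftool [-1.47 -0.75 -1.81] Ttool [ 0.279 -0.214 -0.064] open 0.09 ff 25.001335591077805
```

Call:
{"method": "arm_command", "body": {"plan": [{"x": 0,"y": 0,"z": 0,"rx": 0,"ry": 0,"rz": 0.4},{"x": 0,"y": 0,"z": 0,"rx": 0,"ry": 0,"rz": 0.8},{"x": 0,"y": 0,"z": 0,"rx": 0,"ry": 0,"rz": 1.2},{"x": 0,"y": 0,"z": 0,"rx": 0,"ry": 0,"rz": 1.6}]}}

```text
t: 6.08
tcp_pos: [0.5056, -0.021, 0.1076]
eef_rot: [0.0, 0.521, 0.853, -0.001]
ft_force: [-1.0, -2.6, 2.8]
opening: 0.091
finger_force: 25.0
```

Run:
```python
from h import *
st(2)
```

```text
t 6.18 tcp [ 0.5056 -0.021   0.1076] sd [0. 0. 0.] yaw_y 0.473 Ftool [-1.98 -2.65 -2.49] Ttool [ 0.602 -0.364 -0.069] open 0.089 ff 25.00180095434189
```

Call:
{"method": "arm_command", "body": {"plan": [{"x": -0.02,"y": -0.02,"z": 0,"rx": 0,"ry": 0,"rz": 0.3},{"x": -0.02,"y": -0.02,"z": 0,"rx": 0,"ry": 0,"rz": 0.6},{"x": -0.02,"y": -0.02,"z": 0,"rx": 0,"ry": 0,"rz": 0.9},{"x": -0.02,"y": -0.02,"z": 0,"rx": 0,"ry": 0,"rz": 0.9}]}}

```text
t: 6.52
tcp_pos: [0.5055, -0.0212, 0.1076]
eef_rot: [-0.0, 0.561, 0.828, 0.0]
ft_force: [-0.8, -0.8, 3.1]
opening: 0.086
finger_force: 25.0
```

Run:
```python
from h import *
st(2)
```

```text
t 6.62 tcp [ 0.5055 -0.0212  0.1075] sd [0. 0. 0.] yaw_y 0.382 Ftool [-0.24 -2.21 -2.44] Ttool [ 0.448 -0.077 -0.101] open 0.087 ff 25.001723617315292
```

Call:
{"method": "arm_command", "body": {"plan": [{"x": 0,"y": -0.02,"z": 0,"rx": 0,"ry": 0,"rz": 0.2},{"x": 0,"y": -0.02,"z": 0,"rx": 0,"ry": 0,"rz": 0.4},{"x": 0,"y": -0.02,"z": 0,"rx": 0,"ry": 0,"rz": 0.5},{"x": 0,"y": -0.02,"z": 0,"rx": 0,"ry": 0,"rz": 0.5}]}}

```text
t: 6.95
tcp_pos: [0.5053, -0.0213, 0.1076]
eef_rot: [0.0, 0.583, 0.812, 0.0]
ft_force: [0.8, 0.4, 2.6]
opening: 0.091
finger_force: 25.0
```

Run:
```python
from h import *
st(2)
c=cams.camera("side")
cv2.imwrite("pics/s2.png",cv2.resize(c["color"][245:320,280:380,::-1],None,fx=8,fy=8,interpolation=cv2.INTER_CUBIC))
```

```text
t 7.05 tcp [ 0.5053 -0.0213  0.1075] sd [0. 0. 0.] yaw_y 0.327 Ftool [ 0.69  0.91 -2.26] Ttool [-0.169  0.032 -0.206] open 0.087 ff 25.00889003276825
```

View pics/s2.png

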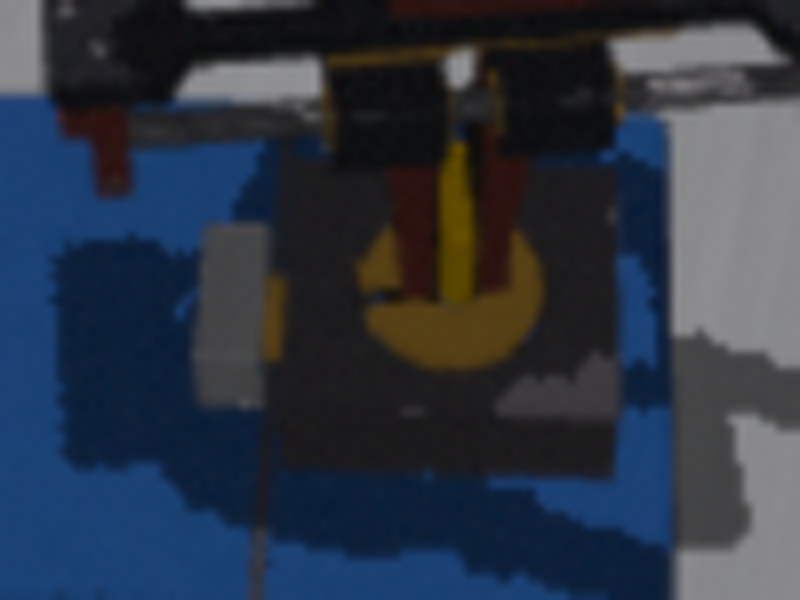

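Call:
{"method": "arm_command", "body": {"plan": [{"x": 0,"y": 0.01,"z": 0,"rx": 0,"ry": 0,"rz": 0.1},{"x": 0,"y": 0.01,"z": 0,"rx": 0,"ry": 0,"rz": 0.2},{"x": 0,"y": 0.01,"z": 0,"rx": 0,"ry": 0,"rz": 0.2}]}}

```text
t: 7.35
tcp_pos: [0.5053, -0.0213, 0.1075]
eef_rot: [-0.0, 0.592, 0.806, 0.0]
ft_force: [-0.2, 0.5, 3.2]
opening: 0.091
finger_force: 25.0
```

Run:
```python
from h import *
st(2)
```

```text
t 7.45 tcp [ 0.5053 -0.0213  0.1075] sd [0. 0. 0.] yaw_y 0.305 Ftool [ 0.65  0.28 -4.06] Ttool [ 0.014  0.225 -0.319] open 0.091 ff 25.025941729545593
```

Call:
{"method": "arm_command", "body": {"plan": [{"x": 0,"y": 0,"z": 0,"rx": 0,"ry": 0,"rz": -1.0},{"x": 0,"y": 0,"z": 0,"rx": 0,"ry": 0,"rz": -2.0},{"x": 0,"y": 0,"z": 0,"rx": 0,"ry": 0,"rz": -3.0},{"x": 0,"y": 0,"z": 0,"rx": 0,"ry": 0,"rz": -4.0},{"x": 0,"y": 0,"z": 0,"rx": 0,"ry": 0,"rz": -5.0}]}}

```text
t: 7.87
tcp_pos: [0.5055, -0.0215, 0.1074]
eef_rot: [0.0, 0.361, 0.933, 0.0]
ft_force: [1.2, 0.8, 1.9]
opening: 0.09
finger_force: 25.0
```

Run:
```python
from h import *
st(2)
c=cams.camera("side")
f=lambda u,v:((u+.5)/8-.5+280,(v+.5)/8-.5+245)
g=lambda u,v:((u+.5)/5-.5+256,(v+.5)/5-.5+194)
for h_,a,b in((f,(450,283),(378,296)),(g,(402,430),(350,440))):
    A=atz(c,h_(*a),.099);B=atz(c,h_(*b),.099);d=B-A;print(A,np.arctan2(d[1],d[0])-.193,np.linalg.norm(d))
```

```text
t 7.97 tcp [ 0.5055 -0.0215  0.1074] sd [0. 0. 0.] yaw_y 0.834 Ftool [-0.79  1.95 -2.28] Ttool [-0.169 -0.091  0.011] open 0.09 ff 24.999985992908478
[ 0.50345476 -0.01739509  0.099     ] 0.2492364505617723 0.01758361167952044
[ 0.50327086 -0.01822825  0.099     ] 0.2626365243287986 0.020383741579555605
```

Call:
{"method": "arm_command", "body": {"plan": [{"x": 0,"y": 0.02,"z": 0,"rx": 0,"ry": 0,"rz": -1.0},{"x": 0,"y": 0.02,"z": 0,"rx": 0,"ry": 0,"rz": -2.0},{"x": 0,"y": 0.02,"z": 0,"rx": 0,"ry": 0,"rz": -3.0},{"x": 0,"y": 0.02,"z": 0,"rx": 0,"ry": 0,"rz": -4.0},{"x": 0,"y": 0.02,"z": 0,"rx": 0,"ry": 0,"rz": -5.0}]}}

```text
t: 8.43
tcp_pos: [0.5062, -0.0207, 0.1074]
eef_rot: [0.0, 0.108, 0.994, 0.0]
ft_force: [2.7, 2.4, 1.7]
opening: 0.084
finger_force: 25.0
```

Run:
```python
from h import *
st(2)
```

```text
t 8.53 tcp [ 0.5061 -0.0207  0.1074] sd [0. 0. 0.] yaw_y 1.355 Ftool [-2.02  2.8  -1.47] Ttool [-0.528 -0.385  0.014] open 0.09 ff 24.999989569187164
```

Call:
{"method": "arm_command", "body": {"plan": [{"x": -0.03,"y": 0.04,"z": 0,"rx": 0,"ry": 0,"rz": -1.0},{"x": -0.03,"y": 0.04,"z": 0,"rx": 0,"ry": 0,"rz": -2.0},{"x": -0.03,"y": 0.04,"z": 0,"rx": 0,"ry": 0,"rz": -3.0},{"x": -0.03,"y": 0.04,"z": 0,"rx": 0,"ry": 0,"rz": -4.0},{"x": -0.03,"y": 0.04,"z": 0,"rx": 0,"ry": 0,"rz": -5.0}]}}

```text
t: 8.95
tcp_pos: [0.5065, -0.0196, 0.1074]
eef_rot: [-0.0, -0.151, 0.988, 0.0]
ft_force: [-0.7, 1.5, 4.0]
opening: 0.086
finger_force: 25.0
```

Run:
```python
from h import *
st(2)
```

```text
t 9.05 tcp [ 0.5065 -0.0196  0.1074] sd [0. 0. 0.] yaw_y 1.877 Ftool [-0.15  2.63 -3.08] Ttool [-0.581 -0.009  0.041] open 0.087 ff 25.000177770853043
```

Call:
{"method": "arm_command", "body": {"plan": [{"x": 0,"y": 0.03,"z": 0,"rx": 0,"ry": 0,"rz": -0.5},{"x": 0,"y": 0.03,"z": 0,"rx": 0,"ry": 0,"rz": -1.0},{"x": 0,"y": 0.03,"z": 0,"rx": 0,"ry": 0,"rz": -1.3},{"x": 0,"y": 0.03,"z": -0.04,"rx": 0,"ry": 0,"rz": -1.3},{"x": 0,"y": 0.03,"z": -0.06,"rx": 0,"ry": 0,"rz": -1.3}]}}

```text
t: 9.47
tcp_pos: [0.5061, -0.0193, 0.1084]
eef_rot: [-0.001, -0.216, 0.976, 0.0]
ft_force: [0.4, 0.2, -2.8]
opening: 0.089
finger_force: 25.0
```

Run:
```python
from h import *
st(2)
```

```text
t 9.57 tcp [ 0.5061 -0.0193  0.1084] sd [0. 0. 0.] yaw_y 2.008 Ftool [-0.11  0.75  1.14] Ttool [-0.122 -0.003  0.024] open 0.087 ff 24.999942630529404
```

Call:
{"method": "arm_command", "body": {"plan": [{"x": 0,"y": 0.01,"z": -0.02,"rx": 0,"ry": 0,"rz": 0},{"x": 0,"y": 0.01,"z": -0.04,"rx": 0,"ry": 0,"rz": 0},{"x": 0,"y": 0.01,"z": -0.06,"rx": 0,"ry": 0,"rz": 0},{"x": 0,"y": 0.01,"z": -0.06,"rx": 0,"ry": 0,"rz": 0}]}}

```text
t: 9.9
tcp_pos: [0.5064, -0.0192, 0.111]
eef_rot: [-0.0, -0.218, 0.976, -0.0]
ft_force: [-0.2, -2.4, -2.1]
opening: 0.087
finger_force: 25.0
```

Run:
```python
from h import *
st(2)
```

```text
t 10.0 tcp [ 0.5064 -0.0191  0.1109] sd [0. 0. 0.] yaw_y 2.011 Ftool [ 0.69 -1.44  1.64] Ttool [0.22  0.231 0.04 ] open 0.09 ff 24.99979019165039
```

Call:
{"method": "arm_command", "body": {"plan": [{"x": 0,"y": -0.01,"z": -0.03,"rx": 0,"ry": 0,"rz": 0},{"x": 0,"y": -0.01,"z": -0.06,"rx": 0,"ry": 0,"rz": 0},{"x": 0,"y": -0.01,"z": -0.1,"rx": 0,"ry": 0,"rz": 0},{"x": 0,"y": -0.01,"z": -0.14,"rx": 0,"ry": 0,"rz": 0}]}}

```text
t: 10.33
tcp_pos: [0.5067, -0.0191, 0.1155]
eef_rot: [0.0, -0.219, 0.976, 0.0]
ft_force: [0.2, -1.3, -2.5]
opening: 0.092
finger_force: 25.0
```

Run:
```python
from h import *
st(2)
```

```text
t 10.43 tcp [ 0.5068 -0.0191  0.1158] sd [0. 0. 0.] yaw_y 2.012 Ftool [ 0.56 -0.07  0.7 ] Ttool [-0.029  0.067 -0.001] open 0.091 ff 24.999924302101135
```

Call:
{"method": "arm_command", "body": {"plan": [{"x": 0,"y": 0,"z": -0.1,"rx": 0,"ry": 0,"rz": 0},{"x": 0,"y": 0,"z": -0.2,"rx": 0,"ry": 0,"rz": 0},{"x": 0,"y": 0,"z": -0.3,"rx": 0,"ry": 0,"rz": 0},{"x": 0,"y": 0,"z": -0.4,"rx": 0,"ry": 0,"rz": 0},{"x": 0,"y": 0,"z": -0.5,"rx": 0,"ry": 0,"rz": 0}]}}

```text
t: 10.85
tcp_pos: [0.5068, -0.019, 0.1309]
eef_rot: [0.0, -0.219, 0.976, 0.0]
ft_force: [-0.1, -0.1, -0.3]
opening: 0.089
finger_force: 25.0
```

Call:
{"method": "arm_command", "body": {"plan": [{"x": 0,"y": 0,"z": -0.2,"rx": 0,"ry": 0,"rz": 0},{"x": 0,"y": 0,"z": -0.5,"rx": 0,"ry": 0,"rz": 0},{"x": 0,"y": 0,"z": -1.0,"rx": 0,"ry": 0,"rz": 0},{"x": 0,"y": 0,"z": -1.6,"rx": 0,"ry": 0,"rz": 0},{"x": 0,"y": 0,"z": -1.6,"rx": 0,"ry": 0,"rz": 0}]}}

```text
t: 11.27
tcp_pos: [0.5081, -0.0193, 0.1829]
eef_rot: [0.003, -0.219, 0.976, -0.001]
ft_force: [1.1, -0.6, 1.3]
opening: 0.092
finger_force: 25.0
```

Run:
```python
from h import *
st(2)
ct=cams.camera("top");cs=cams.camera("side")
for n,c in(("top",ct),("side",cs)):
    for d in spotter.silhouettes("tray",n): print(n,d["pixels"].sum(),np.round(atz(c,np.array(d["box"][:2])*[640,480],.01),3),round(d["confidence"],2), cv2.minAreaRect(np.argwhere(d["pixels"])[:,::-1].astype(np.float32)))
go([.474,-.301,.2],None)
o=np.zeros((480,800,3),np.uint8);o[:,:400]=cv2.resize(cs["color"][160:340,280:430,::-1],(400,480));o[:,400:]=cv2.resize(ct["color"][220:340,240:340,::-1],(400,480))
cv2.imwrite("pics/s3.png",o)
```

```text
t 11.37 tcp [ 0.5074 -0.0192  0.1801] sd [0.0003 0.     0.0009] yaw_y 2.012 Ftool [ 0.13 -0.42  0.83] Ttool [-0.056  0.006  0.017] open 0.092 ff 24.999897480010986
top 1719 [ 0.294 -0.242  0.01 ] 0.76 ((382.8851013183594, 362.4327392578125), (38.96409225463867, 46.084434509277344), 8.530765533447266)
top 1732 [ 0.406 -0.485  0.01 ] 0.75 ((478.90618896484375, 318.8275146484375), (45.41490936279297, 39.95235824584961), 85.42607879638672)
top 3330 [ 0.475 -0.311  0.01 ] 0.6 ((408.2923583984375, 287.76153564453125), (62.4592399597168, 54.41608810424805), 86.8201675415039)
side 1971 [ 0.446 -0.304  0.01 ] 0.84 ((379.04827880859375, 208.9628143310547), (50.01115036010742, 43.8028678894043), 7.431407928466797)
side 1610 [ 0.289 -0.233  0.01 ] 0.82 ((445.0000305175781, 241.5), (47.75039291381836, 35.73373031616211), 18.43494987487793)
side 1005 [ 0.399 -0.473  0.01 ] 0.68 ((410.2969055175781, 166.97610473632812), (40.193389892578125, 25.93875503540039), 6.709836483001709)
t 11.57 tcp [ 0.5061 -0.0191  0.1769] yaw_y 2.012 tilt [-2.e-03  2.e-04 -1.e+00] units [ 4.982 -8.04  -0.77 ]
```

View pics/s3.png

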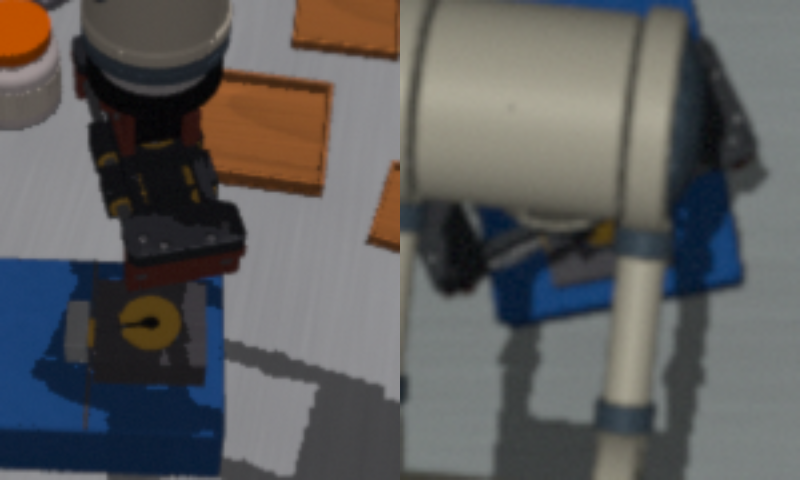

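Call:
{"method": "arm_command", "body": {"plan": [{"x": 5.0,"y": -8.0,"z": -0.3,"rx": 0,"ry": 0,"rz": 9.6},{"x": 5.0,"y": -8.0,"z": -0.3,"rx": 0,"ry": 0,"rz": 9.6},{"x": 5.0,"y": -8.0,"z": -0.3,"rx": 0,"ry": 0,"rz": 9.6},{"x": 5.0,"y": -8.0,"z": -0.3,"rx": 0,"ry": 0,"rz": 9.6},{"x": 5.0,"y": -8.0,"z": -0.3,"rx": 0,"ry": 0,"rz": 9.6}]}}

```text
t: 11.98
tcp_pos: [0.4814, -0.2275, 0.184]
eef_rot: [-0.001, 0.095, 0.996, 0.0]
ft_force: [0.8, -0.6, 0.1]
opening: 0.089
finger_force: 25.0
```

Run:
```python
from h import *
go([.475,-.306,.19],1.0)
```

```text
t 11.98 tcp [ 0.4814 -0.2275  0.184 ] yaw_y 1.381 tilt [-1.e-03  6.e-04 -1.e+00] units [-0.285 -2.611 -0.201] rz=3.641
```

Call:
{"method": "arm_command", "body": {"plan": [{"x": -0.3,"y": -2.6,"z": -0.2,"rx": 0,"ry": 0,"rz": 3.6},{"x": -0.3,"y": -2.6,"z": -0.2,"rx": 0,"ry": 0,"rz": 3.6},{"x": -0.3,"y": -2.6,"z": -0.2,"rx": 0,"ry": 0,"rz": 3.6},{"x": -0.3,"y": -2.6,"z": -0.2,"rx": 0,"ry": 0,"rz": 3.6},{"x": -0.3,"y": -2.6,"z": -0.2,"rx": 0,"ry": 0,"rz": 3.6}]}}

```text
t: 12.4
tcp_pos: [0.4765, -0.3041, 0.1898]
eef_rot: [-0.001, 0.275, 0.961, 0.001]
ft_force: [0.1, -0.5, -0.0]
opening: 0.087
finger_force: 25.0
```

Call:
{"method": "arm_command", "body": {"plan": [{"x": 0,"y": 0,"z": 0,"rx": 0,"ry": -1,"rz": 0},{"x": 0,"y": 0,"z": 0,"rx": 0,"ry": -2,"rz": 0},{"x": 0,"y": 0,"z": 0,"rx": 0,"ry": -3,"rz": 0},{"x": 0,"y": 0,"z": 0,"rx": 0,"ry": -4,"rz": 0},{"x": 0,"y": 0,"z": 0,"rx": 0,"ry": -5,"rz": 0}]}}

```text
t: 12.82
tcp_pos: [0.4775, -0.3027, 0.1914]
eef_rot: [0.251, 0.264, 0.928, -0.073]
ft_force: [-0.4, -0.5, -0.4]
opening: 0.088
finger_force: 25.0
```

Call:
{"method": "arm_command", "body": {"plan": [{"x": 0,"y": 0,"z": 0,"rx": 0,"ry": -1,"rz": 0},{"x": 0,"y": 0,"z": 0,"rx": 0,"ry": -2,"rz": 0},{"x": 0,"y": 0,"z": 0,"rx": 0,"ry": -2.5,"rz": 0},{"x": 0,"y": 0,"z": 0,"rx": 0,"ry": -2.5,"rz": 0}]}}

```text
t: 13.15
tcp_pos: [0.4758, -0.3017, 0.1873]
eef_rot: [0.367, 0.253, 0.889, -0.106]
ft_force: [0.1, -0.3, -1.7]
opening: 0.088
finger_force: 25.0
```

Run:
```python
from h import *
st(2)
s=manip.observe();M=R_of(s["eef_rot"]);z=M[:,2];print("z",z,"x",M[:,0],s["joint_positions"])
tip=s["tcp_pos"]+.0315*z; mid=tip-.032*z; print("tip",tip,"mid",mid)
tgt=s["tcp_pos"]+np.array([.475-mid[0],-.306-mid[1],.010-tip[2]]);go(tgt)
u=M.T@np.array([0,0,1])/.03*.03;print("30mm up in units",u)
c=cams.camera("side");p=proj(c,s["tcp_pos"])[0].astype(int);print(p)
cv2.imwrite("pics/s4.png",cv2.resize(c["color"][max(p[1]-75,0):p[1]+75,p[0]-100:p[0]+100,::-1],None,fx=4,fy=4,interpolation=cv2.INTER_CUBIC))
```

```text
t 13.25 tcp [ 0.4766 -0.3027  0.1899] sd [0.0003 0.0004 0.0008] yaw_y 1.014 Ftool [-0.08  0.19 -0.15] Ttool [ 0.03   0.368 -0.013] open 0.09 ff 24.999973475933075
z [ 0.59891598 -0.37468697 -0.70774948] x [-0.60103633  0.37371986 -0.70646217] [-0.67863185 -0.7371835   2.12748591  0.10216265  0.97282032 -1.71523737]
tip [ 0.49570007 -0.31481792  0.16845129] mid [ 0.47653476 -0.30282794  0.19109928]
t 13.25 tcp [ 0.4768 -0.303   0.1907] yaw_y 1.013 tilt [ 0.5989 -0.3747 -0.7077] units [ 3.723 -0.11   3.747] 
30mm up in units [-0.70646217 -0.00137369 -0.70774948]
[377 149]
```

View pics/s4.png

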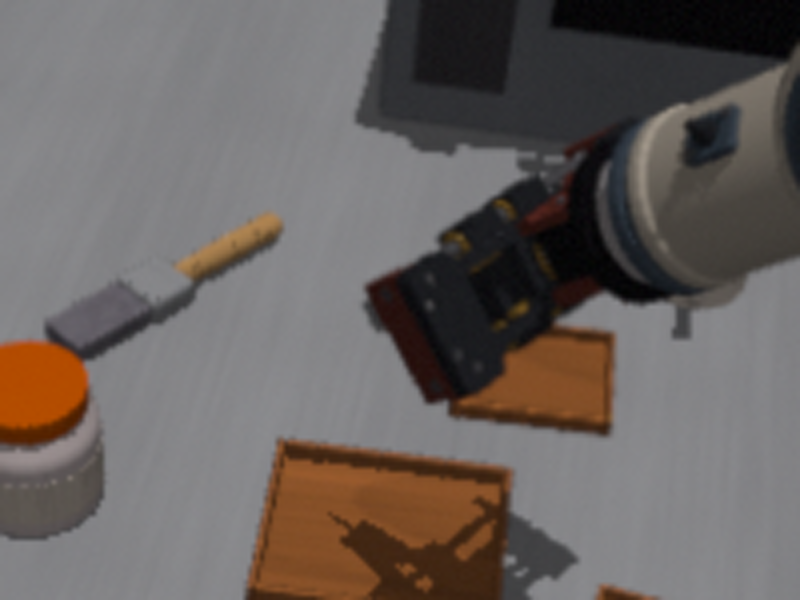

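Call:
{"method": "arm_command", "body": {"plan": [{"x": 0.8,"y": -0.1,"z": 0.8,"rx": 0,"ry": 0,"rz": 0},{"x": 1.6,"y": -0.1,"z": 1.6,"rx": 0,"ry": 0,"rz": 0},{"x": 2.3,"y": -0.1,"z": 2.3,"rx": 0,"ry": 0,"rz": 0},{"x": 2.7,"y": -0.1,"z": 2.7,"rx": 0,"ry": 0,"rz": 0},{"x": 2.7,"y": -0.1,"z": 2.7,"rx": 0,"ry": 0,"rz": 0}]}}

```text
t: 13.72
tcp_pos: [0.474, -0.3052, 0.0704]
eef_rot: [0.363, 0.256, 0.89, -0.104]
ft_force: [-0.7, 0.9, -0.4]
opening: 0.089
finger_force: 25.0
```

```bash
cat >> h.py <<'E'
def rep():
    st(2)
    s=manip.observe();M=R_of(s["eef_rot"]);z=M[:,2];print("z",z,s["joint_positions"])
    tip=s["tcp_pos"]+.0315*z; mid=tip-.032*z; print("tip",tip,"mid",mid)
    go(s["tcp_pos"]+np.array([.475-mid[0],-.306-mid[1],.010-tip[2]]))
E
python3 -c "
from h import *
rep()"
```

```text
t 13.82 tcp [ 0.4754 -0.3065  0.0755] sd [0.0004 0.0004 0.0015] yaw_y 1.011 Ftool [-0.75  0.59 -0.49] Ttool [ 0.07   0.367 -0.016] open 0.089 ff 24.99996542930603
z [ 0.59852576 -0.37534223 -0.70773238] [-0.68920296 -0.6861966   2.30069835  0.13364293  0.75122183 -1.76082869]
tip [ 0.49471668 -0.31871041  0.05472145] mid [ 0.47556386 -0.30669946  0.07736888]
t 13.82 tcp [ 0.4759 -0.3069  0.077 ] yaw_y 1.011 tilt [ 0.5985 -0.3753 -0.7077] units [1.073 0.01  1.035]
```

Call:
{"method": "arm_command", "body": {"plan": [{"x": 0.4,"y": 0,"z": 0.4,"rx": 0,"ry": 0,"rz": 0},{"x": 0.7,"y": 0,"z": 0.7,"rx": 0,"ry": 0,"rz": 0},{"x": 0.9,"y": 0,"z": 0.9,"rx": 0,"ry": 0,"rz": 0},{"x": 1.0,"y": 0,"z": 1.0,"rx": 0,"ry": 0,"rz": 0},{"x": 1.0,"y": 0,"z": 1.0,"rx": 0,"ry": 0,"rz": 0}]}}

```text
t: 14.23
tcp_pos: [0.4755, -0.307, 0.0344]
eef_rot: [0.368, 0.256, 0.888, -0.106]
ft_force: [-1.0, 0.9, 0.3]
opening: 0.092
finger_force: 25.0
```

```bash
python3 -c "
from h import *
rep()"
```

```text
t 14.33 tcp [ 0.4758 -0.3072  0.0352] sd [0.0001 0.0001 0.0002] yaw_y 1.01 Ftool [ 0.21 -0.15 -0.37] Ttool [0.006 0.366 0.025] open 0.091 ff 24.999967217445374
z [ 0.5997571  -0.37684331 -0.70588989] [-0.68976008 -0.63913231  2.35048333  0.15032651  0.65274533 -1.78210061]
tip [ 0.49470803 -0.31911751  0.01323391] mid [ 0.4755158  -0.30705853  0.03582239]
t 14.33 tcp [ 0.4758 -0.3072  0.0355] yaw_y 1.01 tilt [ 0.5998 -0.3768 -0.7059] units [0.1   0.021 0.052]
```

Call:
{"method": "arm_command", "body": {"plan": [{"x": 0.06,"y": 0,"z": 0.06,"rx": 0,"ry": 0,"rz": 0},{"x": 0.12,"y": 0,"z": 0.12,"rx": 0,"ry": 0,"rz": 0},{"x": 0.12,"y": 0,"z": 0.12,"rx": 0,"ry": 0,"rz": 0}]}}

```text
t: 14.58
tcp_pos: [0.4759, -0.3073, 0.0302]
eef_rot: [0.369, 0.256, 0.887, -0.106]
ft_force: [-1.0, -0.0, 2.4]
opening: 0.091
finger_force: 25.0
```

Call:
{"method": "arm_command", "body": {"plan": [{"x": 0,"y": 0,"z": 0,"rx": 0,"ry": 0,"rz": 0},{"x": 0,"y": 0,"z": 0,"rx": 0,"ry": 0,"rz": 0},{"x": 0,"y": 0,"z": 0,"rx": 0,"ry": 0,"rz": 0},{"x": 0,"y": 0,"z": 0,"rx": 0,"ry": 0,"rz": 0},{"x": 0,"y": 0,"z": 0,"rx": 0,"ry": 0,"rz": 0}], "jaw": 0.6}}

```text
t: 15.0
tcp_pos: [0.4751, -0.3067, 0.0285]
eef_rot: [0.368, 0.256, 0.888, -0.106]
ft_force: [0.1, 0.0, 0.1]
opening: 0.431
finger_force: 0.0
```

Call:
{"method": "arm_command", "body": {"plan": [{"x": -0.3,"y": 0,"z": -0.3,"rx": 0,"ry": 0,"rz": 0},{"x": -0.8,"y": 0,"z": -0.8,"rx": 0,"ry": 0,"rz": 0},{"x": -1.5,"y": 0,"z": -1.5,"rx": 0,"ry": 0,"rz": 0},{"x": -2.3,"y": 0,"z": -2.3,"rx": 0,"ry": 0,"rz": 0},{"x": -3.0,"y": 0,"z": -3.5,"rx": 0,"ry": 0,"rz": 0}]}}

```text
t: 15.42
tcp_pos: [0.4657, -0.3007, 0.1655]
eef_rot: [0.366, 0.256, 0.888, -0.105]
ft_force: [1.2, -0.5, -0.0]
opening: 0.6
finger_force: 0.0
```

Run:
```python
from h import *
st(2)
c=cams.camera("side");ct=cams.camera("top")
o=np.zeros((400,800,3),np.uint8);o[:,:400]=cv2.resize(c["color"][160:260,325:425,::-1],(400,400));o[:,400:]=cv2.resize(ct["color"][240:340,360:460,::-1],(400,400))
cv2.imwrite("pics/s5.png",o)
```

```text
t 15.52 tcp [ 0.4675 -0.3023  0.1784] sd [0.0003 0.0003 0.0009] yaw_y 1.01 Ftool [-3.36 -0.36 -2.33] Ttool [ 0.038  0.216 -0.016] open 0.6 ff 0.0
```

View pics/s5.png

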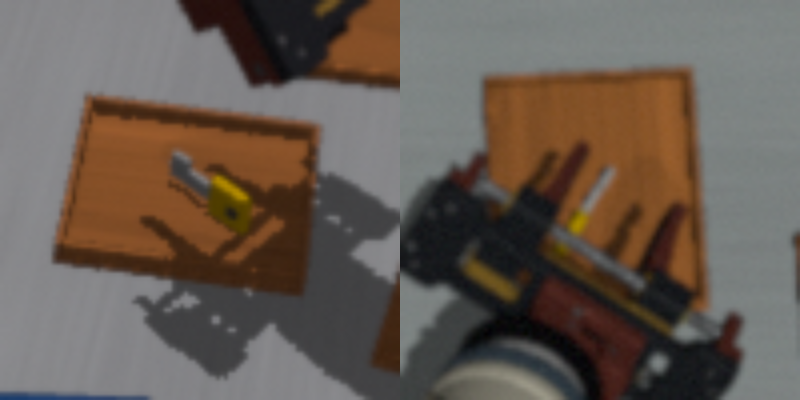

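Run:
```python
from h import *
L=[]
for i in range(8): L.append(cams.camera("side"))
g=lambda c:c["color"][160:260,325:425].astype(int)
print(abs(g(L[0])-g(L[-1])).mean(),abs(g(L[0])-g(L[1])).mean())
print(manip.observe()["ft_force"],manip.observe()["joint_vel"].round(3)); print(manip.job_done())
```

```text
1.8802 1.5367
[ 0.13946347 -0.12411365  0.24787421] [ 0.001 -0.004 -0.008  0.001 -0.     0.001]
the job is handed in; nothing more can be done
None
```

I turned the key clockwise until the bolt came up hard against its stop (about 0.32 N m measured there, briefly just over the 0.3 limit). I then turned it back to about -0.25 rad, where it drew out freely, laid it in the large wooden tray, and handed the job in; no verdict was shown.

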